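Strip the disc cutter and line up its punches

TASK

Strip the jeweller's disc cutter after use: lift its aluminium guide plate by the blue handle straight up off the two pins, keeping it level, and lay it gently and flat in the middle of the brown leather pad. Stand the four steel punches gently upright on the four white marks of the dark wooden rail, one on each mark and well centred, in order of thickness with the thinnest next to the red end stop and the thickest next to the black one.

Things in the scene. Friction and masses are not known exactly. Their poses are not given: they have to be found in the camera images.
- punch_16: thinnest of the four disc-cutter punches: an upright steel cylinder 16 mm in diameter and 50 mm tall, its top 10 mm lacquered green; stands loose on the bench at the start. Origin: centre of its underside, z up along its axis. Grip it anywhere on its side.
- punch_25: second thinnest of the four disc-cutter punches: an upright steel cylinder 25 mm in diameter and 50 mm tall, its top 10 mm lacquered green; stands loose on the bench at the start. Origin: centre of its underside, z up along its axis. Grip it anywhere on its side.
- punch_34: second thickest of the four disc-cutter punches: an upright steel cylinder 34 mm in diameter and 50 mm tall, its top 10 mm lacquered green; stands loose on the bench at the start. Origin: centre of its underside, z up along its axis. Grip it anywhere on its side.
- punch_43: thickest of the four disc-cutter punches: an upright steel cylinder 43 mm in diameter and 50 mm tall, its top 10 mm lacquered green; stands loose on the bench at the start. Origin: centre of its underside, z up along its axis. Grip it anywhere on its side.
- plate: aluminium guide plate 150 x 130 x 6 mm, 0.24 kg, four big graded holes, loose on the cutter; two pins pass through holes 66 mm either side of its centre along x (about 1 mm clearance all round). Origin: centre of underside, x along the long side, z up. Blue handle bar in the middle of its top: 44 mm along x, 16 mm thick along y, 6 to 42 mm above the underside; pinch it across y.
- cutter: base of the disc cutter: fixed dark steel block 160 x 140 x 28 mm, under the plate at the start. Two 6 mm brass pins rise 20 mm above its top, 66 mm either side of its centre along x: the plate must rise 20 mm straight up to clear them. Origin: centre of underside, x along the long side. It stands on one side of the bench, the pad on the other, either way round.
- pad: dark brown leather pad, fixed, 170 x 150 x 4 mm, lying flat on the bench. Origin: centre of its underside; its top is 4 mm above that; x along the long side.
- rail: dark wooden rail, fixed, 320 mm long along its y axis, 70 mm wide along x, 12 mm thick, lying on the bench. Origin: centre of its underside. Four white round marks 50 mm in diameter on its top lie on the centre line at y = -90, -30, +30 and +90 mm.
- red_stop: red bar 60 x 20 x 12 mm fixed on top of the rail across one of its ends, 145 mm from the rail's centre, so 55 mm from the nearest mark (the others are 115, 175 and 235 mm away); a black one is at the other end. Either end of the rail may be the red one. Origin: centre of its underside.
Mind the look-alikes: they are no part of the job. Leave any orange or pink look-alike of the punch_34 alone.

How it is judged:
By the outcome, as a careful person would: the job done as asked, in the order asked, and still so for the second after the job is handed in, with the robot touching nothing.
It also fails if it takes over 134 s, if anything falls off the work surface, if the arm or the gripper's body presses on something with over 40 N, if the wrist force passes 120 N, or if a joint passes its speed limit or range.

ROBOT

A 6-joint arm with a two-finger parallel gripper is mounted at the origin on the work surface. World frame = base frame: x ahead of the robot, y to its left, z up, the work surface at z = 0. Lengths are in mm, angles in degrees, forces in N, time in s.
With the tool pointing down it reaches from about 300 to 850 mm from the base axis. Payload 4.2 kg.
Tool frame: the origin (TCP) lies at the very end of the fingers, on their centre line; the grasp point (between the pads) lies 19 mm behind it (env.grip_depth is the distance from the TCP to the grasp point, in mm); z points along the fingers, y is the line along which they close (so a half turn about z gives the same grasp; the last joint's range is limited). The gripper opens to 91 mm and grips with 3 to 60 N. Pads are 32 mm wide; open, the fingers measure 118 mm over their backs; the gripper's body (76 mm by 178 mm) begins 60 mm behind the grasp point.
Start: joints at [-73.682, 18.312, 89.639, -0, 72.044, -1.146], TCP at [172.562, -548.512, 213.976] pointing down, gripper open.
Joint ranges: [-177.97, 177.97], [-48.28, 115.42], [12.27, 149.76], [-77.06, 257.06], [2.81, 150.46], [-146.56, 146.56]. Speed limits (degrees/s): [147.25, 147.25, 180, 180, 180, 180].

INTERFACE

Orientations are given as [roll, pitch, yaw] about the fixed x, y, z axes, in that order (R = Rz(yaw) Ry(pitch) Rx(roll)).
In Python, from workcell import env, cams gives the robot as it stands.
- The arm moves only by the tool apply_moves, never from a script. Its argument "deltas" is a list of rows, each a list of 5 numbers: the shift along the tool's x, y, z in m, then the turn about the tool's z in rad, then the opening, from -1 (shut) to 1 (fully open), so that 0 is half open. In form: [[tx, ty, tz, roll, gripper], ...]. A call has 1 to 5 rows; each row is the pose to reach, as a shift and turn from the pose commanded when the call began, along the tool's axes at that moment; what a row does not reach only later rows make up. A row lasts 1/10 s, in which the tool goes at most 50 mm and 8.59 degrees, less where a joint would pass 70% of its speed; a pose out of reach is approached as far as the arm can. A call with a gripper value outside its range is refused whole. The fingers move at their own pace and stop on an object; "grip_force" is the grip in N (left out, the last holds). Time passes only in rows, so rows that repeat a pose let the fingers close. It gives the time, the measured TCP pose, the force, the opening and the grip force at its end, in the units of the state.
- env.state(): the state, without advancing time (a new reading comes with each control period).
- cams.grab_frame(name): name is "scene" or "top" or "wrist"; returns the picture (384x512x3 uint8, blue, green, red); there is no depth.
- cams.get_calibration(name): a dict with "mtx" (3x3 intrinsics, pixels), "eye" and "attitude" of the camera in the world; the wrist camera has in their place "tool_from_camera" (4x4, takes a point from camera to tool coordinates, whose origin is the TCP and whose axes are the flange's). Camera axes: x right, y down, z forward; pixel columns grow to the right and rows downward; lengths in mm; the calibration is good to about 2 mm. A picture is of the moment at which its call begins: read the wrist's pose just before it. get_calibration takes no time and is no camera call.
- env.job_done(): hands the job in; it is judged then, once.
The state is a dict: "time_s": time; "qpos": joint angles; "qvel": joint speeds; "effort": joint torques, N m; "ee_pos": TCP position; "ee_rot": TCP orientation; "force": force on the tool from outside, world axes, zero at the start; "torque": the same for the moment, N m; "gripper_width": finger opening in mm; "gripper_force": force on a finger pad.
Only numpy, scipy, OpenCV 4.12 (cv2) and the standard library are available. Lean on these libraries where they do the work, as an engineer would, in place of code of your own. Each camera call takes 0.05 s, during which the arm holds its last target. There are 200 camera calls.

## Working session

There is one attempt and no reset: what is moved stays moved. The work goes in short steps, Python scripts to look and compute and a tool call to move; the robot and the scene stay as the last step left them, time stands still between calls to the robot, and variables do not carry over. Pictures are saved under pics/ and viewed, at most 14 in all, crops included, and the job is handed in when it is done.

Besides the shell and the picture viewer there is one more tool, called in YAML: its name, and indented under it one key for each argument. apply_moves: Moves the arm, as the interface text tells. Its arguments: {"type":"object","properties":{"deltas":{"type":"array"},"grip_force":{"type":"number"}},"required":["deltas"]}

```bash
mkdir -p pics; ls
python3 - <<'E'
from workcell import env, cams
import cv2,numpy as np
s=env.state();print(s['time_s'],s['ee_pos'],s['ee_rot'],s['gripper_width'])
for n in('scene','top','wrist'):
    print(n,cams.get_calibration(n))
for n in('scene','top'):
    cv2.imwrite(f'pics/{n}0.png',cams.grab_frame(n))
E
```

```text
pics
0.0 [ 172.40976382 -548.01862968  213.11787699] [-1.79900444e+02 -1.72271273e-03  1.74640273e+01] 91.25531636354292
scene {'mtx': array([[440.5580477 ,   0.        , 258.53076167],
       [  0.        , 440.5580477 , 186.44578333],
       [  0.        ,   0.        ,   1.        ]]), 'eye': array([1298.65481348,  100.85801617,  742.65226496]), 'attitude': array([-129.13509951,    1.00228467,   97.0308879 ])}
top {'mtx': array([[479.49492644,   0.        , 262.78620819],
       [  0.        , 479.49492644, 186.04849697],
       [  0.        ,   0.        ,   1.        ]]), 'eye': array([ 292.85982891,  -15.0686671 , 1216.03472065]), 'attitude': array([-171.7722303 ,    1.64225225,  -91.54066981])}
wrist {'mtx': array([[313.29185181,   0.        , 257.22032101],
       [  0.        , 313.29185181, 193.34896978],
       [  0.        ,   0.        ,   1.        ]]), 'tool_from_camera': array([[-1.99675015e-04, -9.58175790e-01, -2.86180215e-01,
         8.11645440e+01],
       [ 9.99999350e-01, -5.12582564e-04,  1.01848172e-03,
         2.91210674e-01],
       [-1.12257552e-03, -2.86179826e-01,  9.58175270e-01,
        -1.71835194e+02],
       [ 0.00000000e+00,  0.00000000e+00,  0.00000000e+00,
         1.00000000e+00]])}
```

View pics/top0.png

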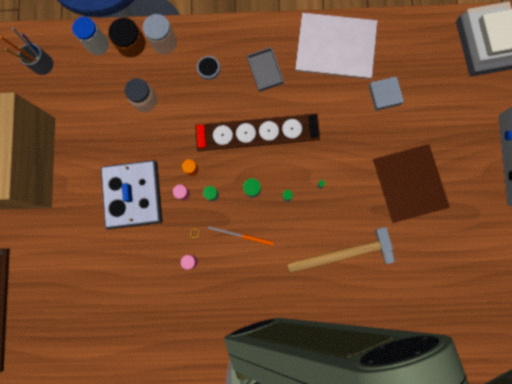

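View pics/scene0.png

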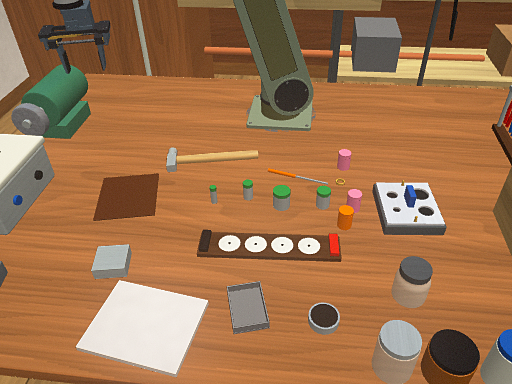

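The top view has +x up and +y to the left. Four green-topped punches are at (321,184), (287,195), (210,193) and (252,187). The look-alikes are orange at (189,166) and pink at (180,191) and (188,262). The plate is at (130,193), the pad at (411,183) and the rail at (257,132), with its red end on the left.

```bash
cat > h.py <<'E'
from workcell import env, cams
import cv2,numpy as np
from scipy.spatial.transform import Rotation as R
def rot(a): return R.from_euler('xyz',a,degrees=True).as_matrix()
def cam(n,s=None):
    c=cams.get_calibration(n)
    if n!='wrist': return c['mtx'],rot(c['attitude']),np.array(c['eye'])
    T=c['tool_from_camera'];Rt=rot(s['ee_rot'])
    return c['mtx'],Rt@T[:3,:3],Rt@T[:3,3]+s['ee_pos']
def ray(C,uv,z):
    K,Rc,e=C;uv=np.atleast_2d(uv).astype(float)
    d=np.c_[uv,np.ones(len(uv))]@np.linalg.inv(K).T@Rc.T
    return (e+d*((z-e[2])/d[:,2])[:,None])[:,:2]
def proj(C,p):
    K,Rc,e=C;q=K@(Rc.T@(np.array(p,float)-e));return q[:2]/q[2]
def blobs(m,amin=15):
    cs,_=cv2.findContours(m.astype(np.uint8),cv2.RETR_EXTERNAL,cv2.CHAIN_APPROX_NONE)
    return [c for c in cs if cv2.contourArea(c)>=amin]
def hsv(im): return cv2.cvtColor(im,cv2.COLOR_BGR2HSV)
def green(im): h=hsv(im);return cv2.inRange(h,(50,110,40),(85,255,255))
def rect(C,c,z):
    p=ray(C,c[:,0],z).astype(np.float32);(x,y),(w,h),a=cv2.minAreaRect(p)
    if w<h: a+=90;w,h=h,w
    return np.round([x,y,w,h,(a+90)%180-90],1)
def togo(s,x,y,z=None):
    d=np.array([x,y,s['ee_pos'][2] if z is None else z])-s['ee_pos'];return np.round(rot(s['ee_rot']).T@d,1)
E
python3 - <<'E'
from h import *
im=cv2.imread('pics/top0.png');C=cam('top');H=hsv(im)
def show(n,m,z,a=15):
    for c in blobs(m,a):
        (u,v),r=cv2.minEnclosingCircle(c)
        if v<300: print(n,round(u),round(v),cv2.contourArea(c),rect(C,c,z))
show('green',green(im),50)
w=cv2.inRange(H,(0,0,170),(179,60,255)); show('white',w,12,60)
show('plate',w,34,800)
show('blue',cv2.inRange(H,(100,150,50),(130,255,255)),70,30)
show('red',cv2.inRange(H,(0,200,120),(4,255,255))|cv2.inRange(H,(176,200,120),(179,255,255)),24,30)
print(H[185,411],H[143,240],H[250,300])
show('pad',cv2.inRange(H,(0,80,20),(179,255,85)),4,500)
S=cv2.imread('pics/scene0.png')
cv2.imwrite('pics/c1.png',np.hstack([cv2.resize(im[110:280,90:340],None,fx=1.6,fy=1.6,interpolation=2),cv2.resize(S[140:310,160:410],None,fx=1.6,fy=1.6,interpolation=2)])[:, :800])
E
```

```text
green 287 195 64.5 [439.6 -46.1  22.2  22.   -1.8]
green 210 193 129.0 [450.4 144.2  33.6  29.5  43.8]
green 322 184 19.5 [ 464.2 -130.3   12.4   12.3   -1.8]
green 251 187 208.0 [461.   42.9  39.8  39.4  -1.5]
white 129 194 2821.0 [459.8 357.2 150.3 130.7   5.3]
white 222 135 224.0 [605.8 116.6  46.   43.1 -45.8]
white 245 132 226.0 [609.1  55.7  44.9  44.2  42.8]
white 268 130 224.0 [613.6  -3.9  44.   42.4  88.1]
white 292 128 224.5 [616.9 -63.4  43.8  42.4  88. ]
white 336 45 4132.5 [ 840.5 -188.5  198.4  158.5   81.4]
white 492 29 1399.0 [ 863.3 -605.7  139.9  111.2    9.1]
plate 129 194 2821.0 [456.7 350.4 147.6 128.4   5.3]
plate 336 45 4132.5 [ 830.5 -185.4  194.7  155.6   81.4]
plate 492 29 1399.0 [ 852.9 -595.   137.3  109.2    9.1]
blue 126 192 118.0 [455.2 346.3  42.4  21.7   5.9]
blue 508 135 46.0 [ 565.7 -582.8   20.5   14.3   -5.6]
blue 84 27 361.0 [884.2 461.8  60.6  54.5  43.1]
blue 90 0 513.5 [941.7 447.  165.   35.9  87.5]
red 200 136 165.5 [601.8 170.3  61.   21.4   2.9]
[ 11 219  70] [ 10 169  62] [ 12 186 141]
pad 411 184 3697.0 [ 466.3 -359.9  168.1  147.8   13.3]
pad 257 132 2892.5 [610.7  25.4 319.4  72.4 -86.5]
pad 24 153 4093.0 [583.6 624.1 305.4 134.1  -1.7]
pad 127 36 1005.5 [887.4 372.2 119.4  79.6  33.3]
```

View pics/c1.png

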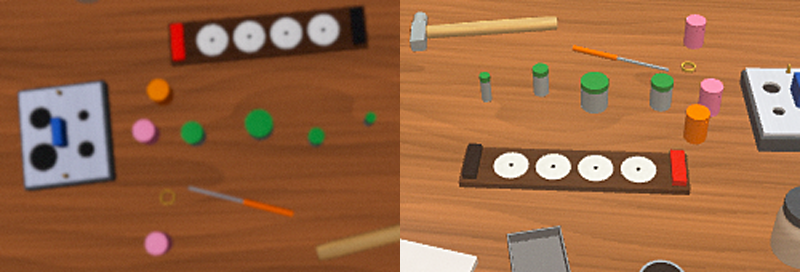

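The scale checks out: plate 148x128, pad 168x148, red stop 61x21. The green-topped cylinders in the crop run, by width, 16 at (370,118), 25 at (316,135), 34 at (192,132) and 43 at (258,124). The orange one at (158,90) and the pink ones at (144,131) and (156,243) are the look-alikes. The red stop is at the +y end. I'll start with the plate.

apply_moves:
  deltas:
    - [0.037,-0.033,0,0,1]
    - [0.075,-0.066,0,0,1]
    - [0.112,-0.1,0,0,1]
    - [0.15,-0.133,0,0,1]
    - [0.187,-0.166,0,0,1]

```text
time_s: 0.6
ee_pos: [301.4, -332.6, 213.7]
ee_rot: [-180.0, -0.0, 17.4]
force: [1.6, -0.7, 0.2]
gripper_width: 91.2
gripper_force: 0.0
```

apply_moves:
  deltas:
    - [0.037,-0.033,0,0,1]
    - [0.075,-0.066,0,0,1]
    - [0.112,-0.1,0,0,1]
    - [0.15,-0.133,0,0,1]
    - [0.187,-0.166,0,0,1]

```text
time_s: 1.1
ee_pos: [429.7, -118.4, 213.8]
ee_rot: [180.0, 0.0, 17.5]
force: [1.4, -0.7, 0.3]
gripper_width: 90.9
gripper_force: 0.0
```

apply_moves:
  deltas:
    - [0.017,-0.044,0,0,1]
    - [0.033,-0.088,0,0,1]
    - [0.05,-0.132,0,0,1]
    - [0.066,-0.176,0,0,1]
    - [0.083,-0.22,0,0,1]

```text
time_s: 1.6
ee_pos: [441.8, 116.2, 213.7]
ee_rot: [180.0, 0.0, 17.5]
force: [0.7, 0.1, -0.5]
gripper_width: 90.9
gripper_force: 0.0
```

apply_moves:
  deltas:
    - [0.017,-0.044,0,0.1,1]
    - [0.033,-0.088,0,0.212,1]
    - [0.05,-0.132,0,0.212,1]
    - [0.066,-0.176,0,0.212,1]
    - [0.083,-0.22,0,0.212,1]

```text
time_s: 2.1
ee_pos: [455.0, 351.0, 213.5]
ee_rot: [180.0, 0.0, 5.3]
force: [0.8, -0.1, 0.5]
gripper_width: 91.4
gripper_force: 0.0
```

apply_moves:
  deltas:
    - [0,0,0,0,1]
    - [0,0,0,0,1]
    - [0,0,0,0,1]

```text
time_s: 2.4
ee_pos: [455.2, 348.0, 213.5]
ee_rot: [179.9, 0.1, 5.3]
force: [0.2, 0.5, 0.8]
gripper_width: 91.5
gripper_force: 0.0
```

Run:
```python
from h import *
s=env.state();print(s['ee_pos'],s['ee_rot']);im=cams.grab_frame('wrist');C=cam('wrist',s);H=hsv(im)
cv2.imwrite('pics/w1.png',im)
for n,m,z,a in(('blue',cv2.inRange(H,(100,150,40),(130,255,255)),70,100),('plate',cv2.inRange(H,(0,0,150),(179,70,255)),34,5000)):
    for c in blobs(m,a):print(n,cv2.boundingRect(c),rect(C,c,z),rect(C,c,52))
```

```text
[455.18709596 347.98386415 213.5245767 ] [1.79928824e+02 5.99709057e-02 5.28537131e+00]
blue (250, 155, 14, 44) [459.9 348.4  45.7  13.4   4.9] [455.5 348.   48.4  14.2   4.9]
plate (197, 105, 120, 128) [456.6 348.  148.6 130.5   5.3] [460.7 348.4 141.  123.8   5.3]
```

View pics/w1.png

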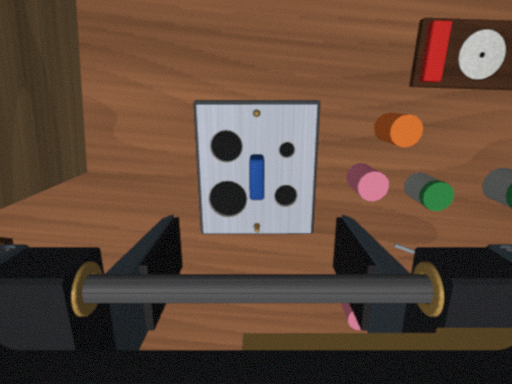

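The wrist view shows the plate square between the fingers, with the blue handle at (257,177) and the pins at (257,113) and (257,226). Handle and plate agree on (456.5,348) and a yaw of 5.3°. I'll descend now.

apply_moves:
  deltas:
    - [0.001,0,0.045,0,0]
    - [0.001,0,0.09,0,0]
    - [0.001,0,0.13,0,0]
    - [0.001,0,0.16,0,0]
    - [0.001,0,0.174,0,0]
  grip_force: 30

```text
time_s: 2.95
ee_pos: [455.1, 346.4, 37.3]
ee_rot: [179.8, 0.3, 5.2]
force: [-0.4, -0.3, -0.1]
gripper_width: 54.0
gripper_force: 0.0
```

apply_moves:
  deltas:
    - [0,0,0,0,-0.3]
    - [0,0,0,0,-0.5]
    - [0,0,0,0,-0.8]
    - [0,0,0,0,-1]
    - [0,0,0,0,-1]

```text
time_s: 3.45
ee_pos: [457.0, 349.3, 41.0]
ee_rot: [-180.0, -0.1, 5.3]
force: [0.4, -0.8, 4.5]
gripper_width: 15.9
gripper_force: 30.0
```

apply_moves:
  deltas:
    - [0,0,0,0,-1]
    - [0,0,0,0,-1]
    - [0,0,0,0,-1]
    - [0,0,0,0,-1]
    - [0,0,0,0,-1]

```text
time_s: 3.95
ee_pos: [457.0, 349.3, 41.0]
ee_rot: [-180.0, -0.1, 5.3]
force: [0.2, -1.7, 5.9]
gripper_width: 16.0
gripper_force: 30.0
```

apply_moves:
  deltas:
    - [0,0,-0.005,0,-1]
    - [0,0,-0.011,0,-1]
    - [0,0,-0.018,0,-1]
    - [0,0,-0.025,0,-1]
    - [0,0,-0.032,0,-1]

```text
time_s: 4.45
ee_pos: [456.4, 349.3, 72.5]
ee_rot: [180.0, 0.0, 5.3]
force: [0.0, 0.1, -2.8]
gripper_width: 15.8
gripper_force: 30.0
```

apply_moves:
  deltas:
    - [0,0,-0.015,0,-1]
    - [0,0,-0.035,0,-1]
    - [0,0,-0.055,0,-1]
    - [0,0,-0.07,0,-1]
    - [0,0,-0.075,0,-1]

```text
time_s: 4.95
ee_pos: [457.2, 349.8, 149.1]
ee_rot: [-179.9, -0.2, 5.3]
force: [1.1, 0.8, -2.6]
gripper_width: 16.1
gripper_force: 30.0
```

apply_moves:
  deltas:
    - [-0.001,0.018,0,0,-1]
    - [-0.004,0.05,0,0,-1]
    - [-0.007,0.09,0,0,-1]
    - [-0.01,0.13,0,0,-1]
    - [-0.014,0.17,0,0,-1]

```text
time_s: 5.45
ee_pos: [457.1, 176.0, 145.9]
ee_rot: [179.9, 0.1, 5.3]
force: [1.5, -0.0, -2.9]
gripper_width: 15.8
gripper_force: 30.0
```

apply_moves:
  deltas:
    - [-0.003,0.04,0,0,-1]
    - [-0.006,0.08,0,0,-1]
    - [-0.009,0.12,0,0,-1]
    - [-0.012,0.16,0,0,-1]
    - [-0.016,0.2,0,0,-1]

```text
time_s: 5.95
ee_pos: [459.3, -24.2, 146.1]
ee_rot: [180.0, 0.1, 5.3]
force: [1.3, -0.9, -2.5]
gripper_width: 15.9
gripper_force: 30.0
```

apply_moves:
  deltas:
    - [-0.003,0.04,0,0,-1]
    - [-0.006,0.08,0,0,-1]
    - [-0.009,0.12,0,0,-1]
    - [-0.012,0.16,0,0,-1]
    - [-0.015,0.198,0,0,-1]

```text
time_s: 6.45
ee_pos: [462.4, -222.4, 146.0]
ee_rot: [-179.9, 0.1, 5.3]
force: [0.4, 0.4, -2.1]
gripper_width: 16.0
gripper_force: 30.0
```

apply_moves:
  deltas:
    - [-0.003,0.038,0,-0.03,-1]
    - [-0.006,0.075,0,-0.06,-1]
    - [-0.008,0.105,0,-0.09,-1]
    - [-0.01,0.13,0,-0.12,-1]
    - [-0.011,0.14,0,-0.14,-1]

```text
time_s: 6.95
ee_pos: [464.6, -363.4, 145.6]
ee_rot: [-180.0, 0.1, 13.3]
force: [0.5, -0.1, -2.5]
gripper_width: 16.0
gripper_force: 30.0
```

apply_moves:
  deltas:
    - [0,0,0,0,-1]
    - [0,0,0,0,-1]
    - [0,0,0,0,-1]

```text
time_s: 7.25
ee_pos: [465.7, -360.0, 146.6]
ee_rot: [-179.9, 0.0, 13.3]
force: [0.4, 0.4, -3.1]
gripper_width: 15.7
gripper_force: 30.0
```

Run:
```python
from h import *
s=env.state();print(s['ee_pos'],s['ee_rot'],s['force']);im=cams.grab_frame('wrist');t=cams.grab_frame('top')
cv2.imwrite('pics/w2.png',np.hstack([cv2.resize(im,(400,300)),cv2.resize(t[120:270,330:512],(364,300))]))
print(togo(s,466.3,-359.9))
C=cam('wrist',s);H=hsv(im)
for c in blobs(cv2.inRange(H,(0,0,120),(179,70,255)),4000):print(cv2.boundingRect(c),rect(C,c,142.))
C=cam('top');H=hsv(t)
for c in blobs(cv2.inRange(H,(0,0,120),(179,70,255)),1500):print(cv2.boundingRect(c),rect(C,c,142.))
```

```text
[ 465.69843375 -359.96059085  146.5522854 ] [-1.79928485e+02  4.83970347e-02  1.33486593e+01] [ 0.3696553   0.36065795 -3.07976863]
[ 0.6  0.1 -0. ]
(139, 112, 237, 135) [ 499.5 -352.4  129.7   80.3  -76.7]
(335, 317, 101, 67) [  58.7 -242.8  207.8   98.6   52.3]
(296, 13, 81, 65) [ 779.5 -170.3  179.2  145.6   81.4]
(467, 2, 45, 59) [ 799.4 -540.1  130.3  104.1    8.5]
```

View pics/w2.png

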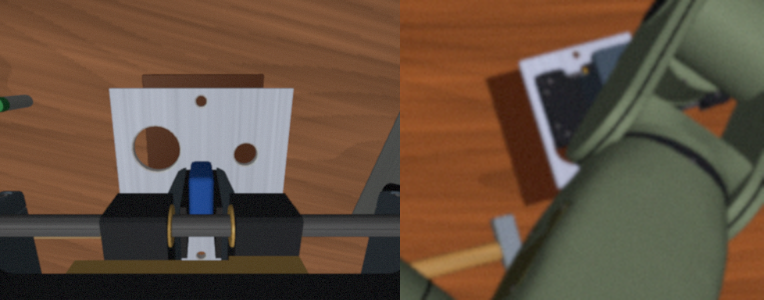

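The plate hangs level, square over the pad and centred within 1 mm. I'll lower it.

apply_moves:
  deltas:
    - [0.0005,0,0.03,0,-1]
    - [0.0005,0,0.065,0,-1]
    - [0.0005,0,0.095,0,-1]
    - [0.0005,0,0.115,0,-1]
    - [0.0005,0,0.124,0,-1]

```text
time_s: 7.85
ee_pos: [465.9, -359.3, 21.0]
ee_rot: [-179.8, 0.1, 13.4]
force: [0.3, 0.2, -1.7]
gripper_width: 15.6
gripper_force: 30.0
```

apply_moves:
  deltas:
    - [0,0,0.001,0,-1]
    - [0,0,0.002,0,-1]
    - [0,0,0.003,0,-1]
    - [0,0,0.0045,0,-1]
    - [0,0,0.006,0,-1]

```text
time_s: 8.35
ee_pos: [467.2, -361.1, 17.6]
ee_rot: [179.9, -0.0, 13.3]
force: [-0.5, -0.5, -1.6]
gripper_width: 16.0
gripper_force: 30.0
```

apply_moves:
  deltas:
    - [0,0,0,0,-1]
    - [0,0,0,0,-1]
    - [0,0,0,0,-1]

```text
time_s: 8.65
ee_pos: [466.9, -360.9, 17.1]
ee_rot: [180.0, -0.0, 13.3]
force: [-0.2, 0.6, -1.2]
gripper_width: 15.7
gripper_force: 30.0
```

Partial contact. I'll ease it down a little more.

apply_moves:
  deltas:
    - [0,0,0.0004,0,-1]
    - [0,0,0.0008,0,-1]
    - [0,0,0.0012,0,-1]
    - [0,0,0.0012,0,-1]
    - [0,0,0.0012,0,-1]

```text
time_s: 9.15
ee_pos: [466.9, -360.9, 17.0]
ee_rot: [180.0, -0.0, 13.3]
force: [-3.0, 1.3, 7.7]
gripper_width: 15.8
gripper_force: 30.0
```

apply_moves:
  deltas:
    - [0,0,-0.0006,0,-1]
    - [0,0,-0.0006,0,-0.6]
    - [0,0,-0.0006,0,-0.4]
    - [0,0,-0.0006,0,-0.2]
    - [0,0,-0.0006,0,0]

```text
time_s: 9.65
ee_pos: [466.9, -360.8, 16.2]
ee_rot: [180.0, 0.0, 13.3]
force: [0.5, -0.2, -0.2]
gripper_width: 39.6
gripper_force: 0.0
```

apply_moves:
  deltas:
    - [0,0,0,0,0]
    - [0,0,-0.01,0,0]
    - [0,0,-0.04,0,0]
    - [0,0,-0.085,0,0]
    - [0,0,-0.13,0,0.2]

```text
time_s: 10.15
ee_pos: [466.5, -360.5, 148.1]
ee_rot: [-180.0, 0.0, 13.3]
force: [0.7, -1.0, 0.2]
gripper_width: 50.9
gripper_force: 0.0
```

apply_moves:
  deltas:
    - [0.01,-0.045,-0.01,-0.14,0]
    - [0.02,-0.09,-0.02,-0.28,0.5]
    - [0.031,-0.135,-0.03,-0.42,0.5]
    - [0.041,-0.18,-0.043,-0.56,0.5]
    - [0.0513,-0.2247,-0.053,-0.7,0.5]

```text
time_s: 10.65
ee_pos: [464.8, -128.7, 200.9]
ee_rot: [179.9, -0.0, 53.7]
force: [1.4, -0.2, 1.3]
gripper_width: 68.2
gripper_force: 0.0
```

apply_moves:
  deltas:
    - [0,0,0,-0.14,0.5]
    - [0,0,0,-0.28,0.5]
    - [0,0,0,-0.42,0.5]
    - [0,0,0,-0.56,0.5]
    - [0,0,0,-0.7,0.5]

```text
time_s: 11.15
ee_pos: [464.9, -130.2, 200.1]
ee_rot: [179.9, 0.0, 93.9]
force: [-0.4, -0.9, -0.2]
gripper_width: 68.4
gripper_force: 0.0
```

apply_moves:
  deltas:
    - [0,0,0,0,0.5]
    - [0,0,0,0,0.5]
    - [0,0,0,0,0.5]

```text
time_s: 11.45
ee_pos: [464.9, -130.4, 199.6]
ee_rot: [180.0, 0.0, 93.4]
force: [0.2, -1.0, -0.1]
gripper_width: 68.4
gripper_force: 0.0
```

```bash
cat > look.py <<'E'
from h import *
import sys
name=sys.argv[1]
s=env.state();im=cams.grab_frame('wrist');C=cam('wrist',s)
print(s['ee_pos'],s['ee_rot']);cv2.imwrite(f'pics/{name}.png',im);H=hsv(im)
def circ(n,m,z,a):
    for c in blobs(m,a):
        x,y,w,h=cv2.boundingRect(c)
        if y<2 or x<2 or x+w>510: continue
        p=ray(C,c[:,0],z).astype(np.float32);e=cv2.fitEllipse(c);q=ray(C,e[0],z)[0]
        print(n,'px',np.round(e[0]),'ellipse ctr',q.round(1),'size',np.round(cv2.minAreaRect(p)[1],1),'togo',togo(s,*q)[:2])
g=green(im)
# bright top face only (sides are darker)
V=H[...,2][g>0]
if len(V):
    t,_=cv2.threshold(V.reshape(-1,1),0,255,cv2.THRESH_OTSU);print('otsu',t)
    circ('green',g,50,60);circ('top',(g>0)&(H[...,2]>t),50,60)
circ('mark',cv2.morphologyEx(cv2.inRange(H,(0,0,150),(179,60,255)),cv2.MORPH_CLOSE,np.ones((7,7))),12,600)
E
python3 look.py w3
```

```text
[ 464.92390921 -130.35829509  199.62133059] [1.79976803e+02 1.32268606e-02 9.34377563e+01]
otsu 120.0
green px [259. 180.] ellipse ctr [ 466.6 -131.2] size [13.8 15.3] togo [-0.9  1.6]
green px [237.  96.] ellipse ctr [440.6 -47.5] size [24.  23.9] togo [ 84.2 -19.3]
top px [259. 181.] ellipse ctr [ 466.6 -131.9] size [13.8 14.2] togo [-1.7  1.6]
top px [237.  96.] ellipse ctr [440.6 -47.4] size [23.5 23.4] togo [ 84.2 -19.3]
mark px [243. 318.] ellipse ctr [ 457.5 -335.2] size [153.8  58.7] togo [-204.1  -19.7]
mark px [396. 122.] ellipse ctr [617.7 -65.1] size [49.9 49.4] togo [ 56.  156.4]
mark px [404.  65.] ellipse ctr [614.   -4.9] size [50.3 48.6] togo [116.3 156.4]
```

View pics/w3.png

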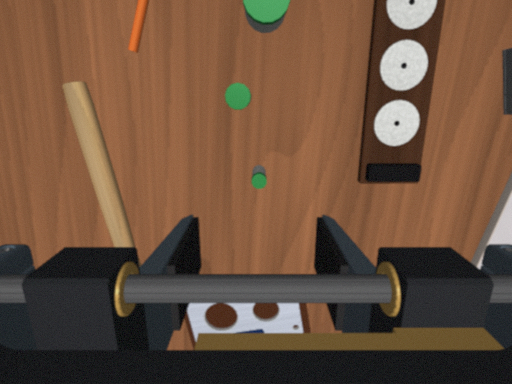

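The wrist view shows the 16 mm punch between the fingers at (259,181), the 25 at (237,96), and the rail marks measuring 50 mm, with the black stop at the near end. I'll grasp the 16.

apply_moves:
  deltas:
    - [-0.001,0.0016,0.045,0,0.3]
    - [-0.001,0.0016,0.09,0,0.1]
    - [-0.001,0.0016,0.135,0,0]
    - [-0.001,0.0016,0.17,0,0]
    - [-0.001,0.0016,0.188,0,0]
  grip_force: 20

```text
time_s: 12.0
ee_pos: [464.7, -130.7, 8.5]
ee_rot: [-179.7, -0.1, 93.5]
force: [-0.7, 0.8, 0.2]
gripper_width: 45.6
gripper_force: 0.0
```

apply_moves:
  deltas:
    - [0,0,0,0,0]
    - [0,0,0,0,-0.4]
    - [0,0,0,0,-0.7]
    - [0,0,0,0,-1]
    - [0,0,0,0,-1]

```text
time_s: 12.5
ee_pos: [467.2, -131.4, 12.3]
ee_rot: [179.9, 0.0, 93.5]
force: [-1.3, 0.2, 1.2]
gripper_width: 16.1
gripper_force: 0.4
```

apply_moves:
  deltas:
    - [0,0,0,0,-1]
    - [0,0,0,0,-1]
    - [0,0,0,0,-1]

```text
time_s: 12.8
ee_pos: [467.2, -131.4, 12.3]
ee_rot: [179.9, 0.0, 93.6]
force: [-0.9, -0.1, 6.1]
gripper_width: 15.4
gripper_force: 20.0
```

apply_moves:
  deltas:
    - [0,0,-0.01,0,-1]
    - [0,0,-0.04,0,-1]
    - [0,0,-0.075,0,-1]
    - [0,0,-0.11,0,-1]
    - [0.02,0.013,-0.13,0,-1]

```text
time_s: 13.3
ee_pos: [478.5, -111.8, 144.5]
ee_rot: [179.8, 0.1, 93.4]
force: [0.0, -0.6, -1.0]
gripper_width: 15.8
gripper_force: 20.0
```

apply_moves:
  deltas:
    - [0.035,0.021,0,0,-1]
    - [0.074,0.046,0,0,-1]
    - [0.113,0.071,0,0,-1]
    - [0.15,0.096,0,0,-1]
    - [0.187,0.12,0,0,-1]

```text
time_s: 13.8
ee_pos: [586.9, 85.3, 141.8]
ee_rot: [180.0, 0.0, 93.6]
force: [0.5, -0.9, -0.1]
gripper_width: 15.6
gripper_force: 20.0
```

apply_moves:
  deltas:
    - [0.02,0.012,0,0,-1]
    - [0.031,0.021,0,0,-1]
    - [0.031,0.021,0,0,-1]
    - [0.031,0.021,0,0,-1]
    - [0.031,0.021,0,0,-1]

```text
time_s: 14.3
ee_pos: [604.8, 114.4, 141.4]
ee_rot: [-180.0, 0.0, 93.5]
force: [-0.8, -0.7, -0.8]
gripper_width: 15.8
gripper_force: 20.0
```

```bash
python3 look.py w4
```

```text
[604.82763395 114.42326234 141.44154118] [-1.79956380e+02  3.40085107e-02  9.34746931e+01]
otsu 110.0
green px [ 86. 334.] ellipse ctr [440.6 -42.5] size [33.3 17.8] togo [-146.7 -173.5]
green px [257. 265.] ellipse ctr [609.   46.3] size [32.3 23.2] togo [-68.2   0. ]
green px [103. 258.] ellipse ctr [464.3  44.9] size [46.2 37.4] togo [ -60.8 -144.5]
green px [ 80. 151.] ellipse ctr [453.1 144.4] size [37.5 33. ] togo [  39.2 -149.6]
top px [ 83. 337.] ellipse ctr [437.1 -46.6] size [24.4 15.3] togo [-150.6 -177.2]
top px [257. 268.] ellipse ctr [609.1  43. ] size [29.4 12.7] togo [-71.6  -0.1]
top px [101. 259.] ellipse ctr [462.1  43.4] size [42.2 32.3] togo [ -62.3 -146.7]
top px [ 78. 152.] ellipse ctr [451.2 144. ] size [32.6 33.1] togo [  38.8 -151.6]
mark px [259. 184.] ellipse ctr [606.1 114.5] size [49.1 49.5] togo [0.  1.3]
mark px [454. 161.] ellipse ctr [795.  149.1] size [59.7 59.3] togo [ 23.1 191.9]
```

View pics/w4.png

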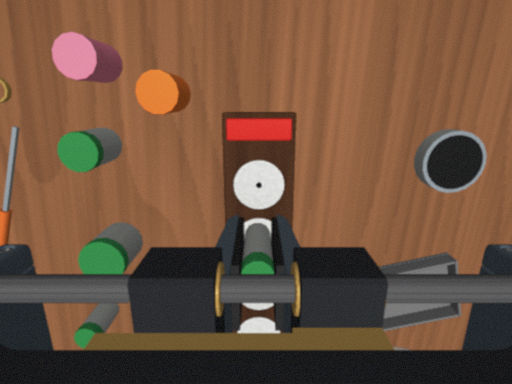

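The mark next to the red stop is at (259,184), 1.3 mm off in tool y and lined up in x. I'll place the punch.

apply_moves:
  deltas:
    - [0,0.0013,0.03,0,-1]
    - [0,0.0013,0.065,0,-1]
    - [0,0.0013,0.09,0,-1]
    - [0,0.0013,0.106,0,-1]
    - [0,0.0013,0.112,0,-1]

```text
time_s: 14.85
ee_pos: [605.2, 114.7, 27.6]
ee_rot: [-179.8, 0.0, 93.5]
force: [0.0, 0.3, -0.1]
gripper_width: 15.4
gripper_force: 20.0
```

apply_moves:
  deltas:
    - [0,0,0.001,0,-1]
    - [0,0,0.002,0,-1]
    - [0,0,0.003,0,-1]
    - [0,0,0.004,0,-1]
    - [0,0,0.005,0,-1]

```text
time_s: 15.35
ee_pos: [607.2, 116.0, 24.9]
ee_rot: [179.9, -0.0, 93.6]
force: [-0.0, 0.3, -0.4]
gripper_width: 15.5
gripper_force: 20.0
```

apply_moves:
  deltas:
    - [0,0,0.0003,0,-1]
    - [0,0,0.0006,0,-1]
    - [0,0,0.0006,0,-1]
    - [0,0,0.0006,0,-1]

```text
time_s: 15.75
ee_pos: [607.0, 116.0, 24.3]
ee_rot: [180.0, -0.0, 93.6]
force: [-1.4, 0.2, 5.6]
gripper_width: 15.5
gripper_force: 20.0
```

apply_moves:
  deltas:
    - [0,0,-0.0002,0,-1]
    - [0,0,-0.0003,0,-0.6]
    - [0,0,-0.0003,0,-0.4]
    - [0,0,-0.0003,0,-0.2]
    - [0,0,-0.0003,0,0]

```text
time_s: 16.25
ee_pos: [606.7, 115.9, 23.7]
ee_rot: [-180.0, 0.0, 93.6]
force: [-0.2, 0.4, -0.0]
gripper_width: 39.7
gripper_force: 0.0
```

apply_moves:
  deltas:
    - [0,0,0,0,0]
    - [0,0,-0.02,0,0]
    - [0,0,-0.06,0,0]
    - [0,0,-0.11,0,0]
    - [0,0,-0.16,0,0.5]

```text
time_s: 16.75
ee_pos: [606.3, 115.8, 185.3]
ee_rot: [-179.9, 0.0, 93.6]
force: [1.1, -0.2, 0.3]
gripper_width: 50.7
gripper_force: 0.0
```

apply_moves:
  deltas:
    - [0,0,-0.015,0,0.5]
    - [0,0,-0.015,0,0.5]
    - [0,0,-0.015,0,0.5]

```text
time_s: 17.05
ee_pos: [606.2, 115.8, 198.0]
ee_rot: [-179.9, 0.0, 93.6]
force: [-1.2, -0.6, -1.0]
gripper_width: 68.1
gripper_force: 0.0
```

```bash
sed -i "s/circ('green',g,50,60)/circ('green62',g,62,60)/" look.py; python3 look.py w5
```

```text
[606.16029094 115.78509772 198.01934571] [-1.79911755e+02  1.83766278e-02  9.35527122e+01]
otsu 110.0
green62 px [126. 234.] ellipse ctr [469.4  50.2] size [37.3 43.4] togo [ -57.  -140.6]
green62 px [258. 182.] ellipse ctr [607.  116.4] size [13.2 14.7] togo [0.6 0.9]
green62 px [109. 144.] ellipse ctr [458.3 146.1] size [34.1 32.4] togo [  39.4 -145.7]
top px [124. 235.] ellipse ctr [462.5  43.3] size [33.9 42.2] togo [ -63.4 -147.9]
top px [258. 182.] ellipse ctr [607.3 112.8] size [13.7 14.2] togo [-3.1  1. ]
top px [107. 144.] ellipse ctr [451.3 143.8] size [33.1 32.5] togo [  37.6 -152.8]
mark px [257. 262.] ellipse ctr [613.1  -1.7] size [48.9 35.6] togo [-117.6   -0.4]
mark px [257. 221.] ellipse ctr [609.8  54.3] size [49.2 50. ] togo [-61.6  -0.2]
mark px [257. 173.] ellipse ctr [606.  114.5] size [49.3 49.1] togo [-1.3 -0.2]
```

The 16 stands upright at (607,116), within about 2 mm of its mark. Next is the 34, followed by another look.

apply_moves:
  deltas:
    - [0.01,-0.04,0,0,0.5]
    - [0.02,-0.08,0,0,0.5]
    - [0.03,-0.12,0,0,0.5]
    - [0.038,-0.152,0,0,0.5]
    - [0.038,-0.152,0,0,0.5]

```text
time_s: 17.6
ee_pos: [447.5, 144.3, 197.0]
ee_rot: [-179.6, 0.1, 93.7]
force: [0.6, -0.2, -0.4]
gripper_width: 68.8
gripper_force: 0.0
```

apply_moves:
  deltas:
    - [0,0,0,0,0.5]
    - [0,0,0,0,0.5]
    - [0,0,0,0,0.5]

```text
time_s: 17.9
ee_pos: [453.6, 144.3, 198.3]
ee_rot: [-180.0, 0.0, 93.5]
force: [0.3, -0.4, 0.9]
gripper_width: 68.2
gripper_force: 0.0
```

```bash
sed -i "s/circ('green62',g,62,60)/circ('green50',g,50,60)/" look.py; python3 look.py w6; python3 -c "
import cv2;cv2.imwrite('pics/w6c.png',cv2.resize(cv2.imread('pics/w6.png')[60:300,100:420],None,fx=2,fy=2))"
```

```text
[453.62905721 144.25632665 198.3493065 ] [-1.79954072e+02  2.44002994e-02  9.35192674e+01]
otsu 111.0
green50 px [237. 326.] ellipse ctr [440.4 -41.4] size [23.4 20.4] togo [-184.5  -24.6]
green50 px [260. 263.] ellipse ctr [462.5  46.6] size [41.5 31.9] togo [-98.    2.8]
green50 px [400. 217.] ellipse ctr [611.9 112. ] size [17.6 20.2] togo [-41.9 156. ]
green50 px [255. 179.] ellipse ctr [451.5 144.3] size [32.7 33.7] togo [ 0.2 -2.1]
top px [237. 328.] ellipse ctr [440.2 -44.4] size [23.4 13.2] togo [-187.5  -25. ]
top px [260. 264.] ellipse ctr [462.5  45.4] size [41.5 26.8] togo [-99.2   2.8]
top px [402. 218.] ellipse ctr [613.8 111.1] size [15.4 15.2] togo [-42.9 157.8]
top px [255. 180.] ellipse ctr [451.5 143.8] size [32.7 32.6] togo [-0.3 -2.1]
mark px [376. 245.] ellipse ctr [608.8  58.6] size [42.5 39.4] togo [-95.  149.6]
mark px [382. 203.] ellipse ctr [605.7 114.6] size [50.  47.6] togo [-39. 150.]
```

View pics/w6c.png

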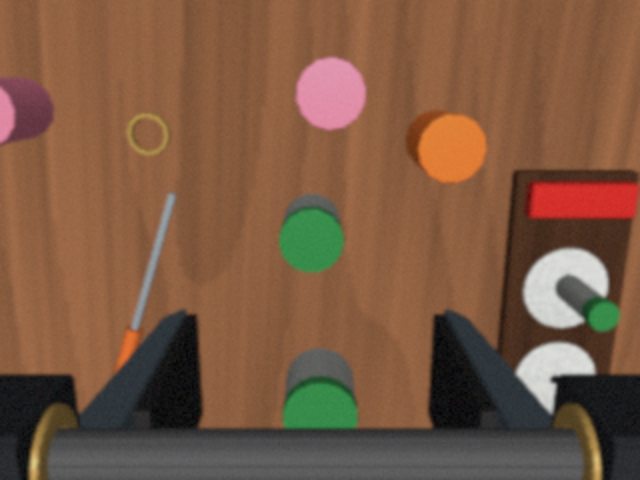

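The crop shows the green 34 at (312,240) with both neighbours clear. The 16 stands on the first mark, and pink (330,93) and orange (452,148) are untouched. I'll grasp the 34.

apply_moves:
  deltas:
    - [0,-0.0021,0.045,0,0.5]
    - [0,-0.0021,0.09,0,0.5]
    - [0,-0.0021,0.135,0,0.5]
    - [0,-0.0021,0.17,0,0.5]
    - [0,-0.0021,0.187,0,0.5]
  grip_force: 25

```text
time_s: 18.45
ee_pos: [449.2, 143.5, 8.8]
ee_rot: [-179.7, 0.1, 93.5]
force: [0.1, -0.0, -0.5]
gripper_width: 68.6
gripper_force: 0.0
```

apply_moves:
  deltas:
    - [0,0,0,0,0.3]
    - [0,0,0,0,0.1]
    - [0,0,0,0,-0.2]
    - [0,0,0,0,-0.6]
    - [0,0,0,0,-1]

```text
time_s: 18.95
ee_pos: [451.5, 144.5, 13.1]
ee_rot: [179.9, -0.0, 93.6]
force: [0.6, -0.3, 3.1]
gripper_width: 33.8
gripper_force: 25.0
```

apply_moves:
  deltas:
    - [0,0,0,0,-1]
    - [0,0,0,0,-1]
    - [0,0,0,0,-1]

```text
time_s: 19.25
ee_pos: [451.5, 144.5, 13.1]
ee_rot: [179.9, -0.0, 93.6]
force: [-1.0, 0.4, 5.8]
gripper_width: 33.7
gripper_force: 25.0
```

apply_moves:
  deltas:
    - [0,0,-0.01,0,-1]
    - [0,0,-0.04,0,-1]
    - [0,0,-0.075,0,-1]
    - [0,0,-0.11,0,-1]
    - [0,0,-0.13,0,-1]

```text
time_s: 19.75
ee_pos: [451.1, 144.5, 144.8]
ee_rot: [179.8, -0.0, 93.6]
force: [0.1, 0.7, -3.3]
gripper_width: 33.6
gripper_force: 25.0
```

apply_moves:
  deltas:
    - [-0.025,0.024,0,0,-1]
    - [-0.057,0.055,0,0,-1]
    - [-0.09,0.088,0,0,-1]
    - [-0.122,0.118,0,0,-1]
    - [-0.145,0.14,0,0,-1]

```text
time_s: 20.25
ee_pos: [600.5, 6.2, 141.8]
ee_rot: [-180.0, 0.0, 93.5]
force: [-0.5, -0.1, -3.8]
gripper_width: 33.5
gripper_force: 25.0
```

apply_moves:
  deltas:
    - [-0.013,0.012,0,0,-1]
    - [-0.013,0.012,0,0,-1]
    - [-0.013,0.012,0,0,-1]
    - [-0.013,0.012,0,0,-1]
    - [-0.013,0.012,0,0,-1]

```text
time_s: 20.75
ee_pos: [611.3, -3.1, 142.1]
ee_rot: [-180.0, -0.0, 93.6]
force: [-1.2, -0.0, -3.3]
gripper_width: 33.4
gripper_force: 25.0
```

```bash
python3 look.py w7
```

```text
[611.25819805  -3.11756461 142.13267484] [-1.79960447e+02 -8.36303446e-03  9.36135672e+01]
otsu 112.0
green50 px [257. 258.] ellipse ctr [615.2 -64.3] size [67.6 39.4] togo [-61.3   0. ]
green50 px [ 69. 229.] ellipse ctr [442.5 -45.9] size [29.9 24.3] togo [ -32.1 -171.2]
green50 px [ 84. 134.] ellipse ctr [464.1  41.1] size [46.3 42. ] togo [  53.4 -144.1]
green50 px [261.  46.] ellipse ctr [607. 117.] size [14.7 16.2] togo [120.1   3.3]
top px [257. 261.] ellipse ctr [615.5 -67.1] size [64.7 30.3] togo [-64.1   0.2]
top px [ 67. 231.] ellipse ctr [440.  -47.7] size [24.1 23.4] togo [ -33.7 -173.7]
top px [ 82. 134.] ellipse ctr [462.4  40.8] size [42.3 42.1] togo [  53.2 -145.8]
top px [262.  46.] ellipse ctr [607.  117.3] size [14.7 15.5] togo [120.4   3.3]
mark px [444. 324.] ellipse ctr [ 836.3 -155.7] size [57.6 63.5] togo [-166.5  215. ]
mark px [259. 186.] ellipse ctr [613.3  -5.2] size [49.2 50.3] togo [-2.2  1.9]
mark px [259. 125.] ellipse ctr [609.6  55. ] size [50.2 49. ] togo [58.1  2. ]
mark px [260.  56.] ellipse ctr [606.  115.1] size [50.2 49.6] togo [118.3   2.2]
```

apply_moves:
  deltas:
    - [-0.002,0.001,0.03,0,-1]
    - [-0.002,0.001,0.065,0,-1]
    - [-0.002,0.001,0.09,0,-1]
    - [-0.002,0.001,0.106,0,-1]
    - [-0.002,0.001,0.112,0,-1]

```text
time_s: 21.3
ee_pos: [611.7, -5.4, 28.3]
ee_rot: [-179.8, -0.0, 93.6]
force: [0.3, 0.3, -3.3]
gripper_width: 33.6
gripper_force: 25.0
```

apply_moves:
  deltas:
    - [0,0,0.001,0,-1]
    - [0,0,0.002,0,-1]
    - [0,0,0.003,0,-1]
    - [0,0,0.004,0,-1]
    - [0,0,0.005,0,-1]

```text
time_s: 21.8
ee_pos: [613.6, -5.9, 25.6]
ee_rot: [179.9, 0.0, 93.6]
force: [-0.9, -0.5, -4.2]
gripper_width: 33.6
gripper_force: 25.0
```

apply_moves:
  deltas:
    - [0,0,0.0003,0,-1]
    - [0,0,0.0006,0,-1]
    - [0,0,0.0006,0,-1]
    - [0,0,0.0006,0,-1]

```text
time_s: 22.2
ee_pos: [613.4, -6.0, 25.1]
ee_rot: [180.0, 0.0, 93.5]
force: [-1.7, -0.3, 3.3]
gripper_width: 33.6
gripper_force: 25.0
```

apply_moves:
  deltas:
    - [0,0,-0.0002,0,-0.2]
    - [0,0,-0.0003,0,0]
    - [0,0,-0.0003,0,0.2]
    - [0,0,-0.0003,0,0.4]
    - [0,0,-0.0003,0,0.5]

```text
time_s: 22.7
ee_pos: [613.4, -5.9, 24.7]
ee_rot: [180.0, 0.0, 93.6]
force: [0.1, -0.0, -0.0]
gripper_width: 65.6
gripper_force: 0.0
```

apply_moves:
  deltas:
    - [0,0,0,0,0.5]
    - [0,0,-0.02,0,0.5]
    - [0,0,-0.06,0,0.5]
    - [0,0,-0.11,0,0.5]
    - [0,0,-0.16,0,0.8]

```text
time_s: 23.2
ee_pos: [612.8, -5.9, 186.1]
ee_rot: [-179.9, -0.0, 93.6]
force: [0.9, -0.3, -0.2]
gripper_width: 73.8
gripper_force: 0.0
```

apply_moves:
  deltas:
    - [0.014,-0.035,-0.013,0,0.8]
    - [0.028,-0.07,-0.013,0,0.8]
    - [0.043,-0.11,-0.013,0,0.8]
    - [0.057,-0.148,-0.013,0,0.8]
    - [0.057,-0.148,-0.013,0,0.8]

```text
time_s: 23.7
ee_pos: [456.8, 42.6, 197.6]
ee_rot: [-179.8, -0.0, 93.6]
force: [0.3, -0.1, -0.2]
gripper_width: 81.8
gripper_force: 0.0
```

apply_moves:
  deltas:
    - [0,0,0,0,0.8]
    - [0,0,0,0,0.8]
    - [0,0,0,0,0.8]

```text
time_s: 24.0
ee_pos: [463.3, 41.6, 197.7]
ee_rot: [180.0, 0.0, 93.5]
force: [0.3, -0.3, 0.1]
gripper_width: 82.2
gripper_force: 0.0
```

```bash
sed -i "s/circ('green50',g,50,60)/circ('green62',g,62,60)/" look.py; python3 look.py w8
```

```text
[463.25834946  41.5938198  197.66283717] [1.79971436e+02 9.91996811e-03 9.35235068e+01]
otsu 109.0
green62 px [232. 254.] ellipse ctr [441.3 -39.7] size [23.  25.3] togo [-79.8 -26.9]
green62 px [394. 234.] ellipse ctr [612.2  -5.7] size [32.5 37.7] togo [-56.3 145.8]
green62 px [257. 180.] ellipse ctr [462.5  44.1] size [39.7 41.7] togo [ 2.6 -0.6]
green62 px [411. 117.] ellipse ctr [606.  115.6] size [18.  15.8] togo [ 65.1 147. ]
top px [232. 255.] ellipse ctr [440.6 -47.7] size [23.9 22.6] togo [-87.7 -28.1]
top px [395. 235.] ellipse ctr [620.1 -12. ] size [33.8 33.8] togo [-63.1 153.2]
top px [257. 181.] ellipse ctr [462.7  40.6] size [41.2 42.3] togo [-0.9 -0.6]
top px [412. 117.] ellipse ctr [613.3 115.3] size [14.8 16.1] togo [ 64.3 154.3]
mark px [384. 168.] ellipse ctr [610.4  54.6] size [48.8 49.6] togo [  3.9 147.6]
mark px [389. 115.] ellipse ctr [605.2 114.5] size [50.  47.4] togo [ 64.1 146.2]
```

apply_moves:
  deltas:
    - [-0.001,-0.001,0.045,0,0.8]
    - [-0.001,-0.001,0.09,0,0.8]
    - [-0.001,-0.001,0.135,0,0.8]
    - [-0.001,-0.001,0.17,0,0.8]
    - [-0.001,-0.001,0.187,0,0.8]
  grip_force: 30

```text
time_s: 24.55
ee_pos: [459.7, 40.3, 7.5]
ee_rot: [-179.7, 0.0, 93.5]
force: [-0.2, -0.0, 0.5]
gripper_width: 82.0
gripper_force: 0.0
```

apply_moves:
  deltas:
    - [0,0,0,0,0.6]
    - [0,0,0,0,0.3]
    - [0,0,0,0,0]
    - [0,0,0,0,-0.5]
    - [0,0,0,0,-1]

```text
time_s: 25.05
ee_pos: [461.8, 40.8, 11.7]
ee_rot: [179.9, 0.0, 93.5]
force: [-0.1, -0.8, 0.2]
gripper_width: 45.2
gripper_force: 0.0
```

apply_moves:
  deltas:
    - [0,0,0,0,-1]
    - [0,0,0,0,-1]
    - [0,0,0,0,-1]

```text
time_s: 25.35
ee_pos: [462.5, 40.8, 11.7]
ee_rot: [179.8, 0.0, 93.6]
force: [0.7, -0.8, 5.8]
gripper_width: 42.5
gripper_force: 30.0
```

apply_moves:
  deltas:
    - [0,0,-0.01,0,-1]
    - [0,0,-0.04,0,-1]
    - [0,0,-0.075,0,-1]
    - [0,0,-0.11,0,-1]
    - [0,0,-0.13,0,-1]

```text
time_s: 25.85
ee_pos: [460.6, 40.7, 142.7]
ee_rot: [180.0, 0.0, 93.6]
force: [0.9, 0.1, -6.1]
gripper_width: 42.4
gripper_force: 30.0
```

apply_moves:
  deltas:
    - [-0.018,0.023,0,0,-1]
    - [-0.042,0.054,0,0,-1]
    - [-0.067,0.086,0,0,-1]
    - [-0.09,0.116,0,0,-1]
    - [-0.108,0.138,0,0,-1]

```text
time_s: 26.35
ee_pos: [605.7, -59.7, 139.4]
ee_rot: [-179.8, -0.0, 93.5]
force: [-0.2, 0.4, -6.5]
gripper_width: 42.6
gripper_force: 30.0
```

apply_moves:
  deltas:
    - [-0.007,0.01,0,0,-1]
    - [-0.007,0.01,0,0,-1]
    - [-0.007,0.01,0,0,-1]
    - [-0.007,0.01,0,0,-1]
    - [-0.007,0.01,0,0,-1]

```text
time_s: 26.85
ee_pos: [614.8, -64.0, 140.9]
ee_rot: [-179.9, -0.0, 93.6]
force: [-0.1, -0.3, -6.8]
gripper_width: 42.5
gripper_force: 30.0
```

```bash
python3 look.py w9
```

```text
[614.82820511 -64.00181819 140.90869969] [-1.79949868e+02 -1.72254337e-02  9.35978625e+01]
otsu 112.0
green62 px [257. 307.] ellipse ctr [ 621.  -169.9] size [54.2 12.1] togo [-106.    -0.5]
green62 px [257. 255.] ellipse ctr [ 618.  -114.8] size [81.4 45. ] togo [-50.9   0. ]
green62 px [ 57. 164.] ellipse ctr [450.2 -43.7] size [28.4 23.2] togo [  30.6 -163. ]
green62 px [260. 131.] ellipse ctr [613.5  -6.8] size [31.7 33.4] togo [57.2  2.2]
top px [257. 307.] ellipse ctr [ 621.5 -178.8] size [56.8 12.7] togo [-115.    -0.6]
top px [257. 257.] ellipse ctr [ 618.4 -123.8] size [83.3 38.2] togo [-59.9  -0.2]
top px [ 54. 165.] ellipse ctr [440.1 -47.4] size [24.2 23.5] togo [  27.5 -173.3]
top px [260. 131.] ellipse ctr [613.6  -7.8] size [33.2 35. ] togo [56.1  2.3]
mark px [452. 322.] ellipse ctr [ 847.9 -213.1] size [37.7 63.3] togo [-163.5  223.2]
mark px [259. 184.] ellipse ctr [617.  -63.5] size [44.5 50.1] togo [0.3 2.2]
mark px [260. 125.] ellipse ctr [613.5  -6.1] size [50.1 40. ] togo [57.9  2.3]
mark px [260.  54.] ellipse ctr [609.7  55.2] size [50.1 49.4] togo [119.3   2.3]
```

apply_moves:
  deltas:
    - [-0.001,0.0013,0.03,0,-1]
    - [-0.001,0.0013,0.065,0,-1]
    - [-0.001,0.0013,0.09,0,-1]
    - [-0.001,0.0013,0.106,0,-1]
    - [-0.001,0.0013,0.112,0,-1]

```text
time_s: 27.4
ee_pos: [615.7, -65.2, 27.0]
ee_rot: [-179.8, -0.0, 93.6]
force: [-1.3, -0.3, -5.2]
gripper_width: 42.5
gripper_force: 30.0
```

apply_moves:
  deltas:
    - [0,0,0.001,0,-1]
    - [0,0,0.002,0,-1]
    - [0,0,0.003,0,-1]
    - [0,0,0.004,0,-1]
    - [0,0,0.005,0,-1]

```text
time_s: 27.9
ee_pos: [617.6, -65.8, 24.3]
ee_rot: [179.9, 0.0, 93.6]
force: [0.3, 0.2, -5.8]
gripper_width: 42.5
gripper_force: 30.0
```

apply_moves:
  deltas:
    - [0,0,0.0003,0,-1]
    - [0,0,0.0006,0,-1]
    - [0,0,0.0006,0,-1]
    - [0,0,0.0006,0,-1]

```text
time_s: 28.3
ee_pos: [617.4, -65.8, 23.7]
ee_rot: [180.0, 0.0, 93.6]
force: [-1.7, 0.7, 0.5]
gripper_width: 42.6
gripper_force: 30.0
```

apply_moves:
  deltas:
    - [0,0,0,0,0]
    - [0,0,0,0,0.2]
    - [0,0,0,0,0.4]
    - [0,0,0,0,0.6]
    - [0,0,0,0,0.7]

```text
time_s: 28.8
ee_pos: [617.5, -65.8, 23.2]
ee_rot: [180.0, 0.0, 93.6]
force: [-0.7, 0.4, 0.2]
gripper_width: 74.8
gripper_force: 0.0
```

apply_moves:
  deltas:
    - [0,0,0,0,0.7]
    - [0,0,-0.02,0,0.7]
    - [0,0,-0.06,0,0.7]
    - [0,0,-0.11,0,0.7]
    - [0,0,-0.16,0,0.5]

```text
time_s: 29.3
ee_pos: [616.8, -65.7, 184.5]
ee_rot: [-179.9, -0.0, 93.6]
force: [0.9, -1.3, -0.3]
gripper_width: 72.3
gripper_force: 0.0
```

apply_moves:
  deltas:
    - [0.007,-0.04,-0.014,0,0.5]
    - [0.014,-0.085,-0.014,0,0.5]
    - [0.022,-0.13,-0.014,0,0.5]
    - [0.029,-0.1755,-0.014,0,0.5]
    - [0.029,-0.1755,-0.014,0,0.5]

```text
time_s: 29.8
ee_pos: [433.7, -46.9, 196.6]
ee_rot: [-179.7, -0.1, 93.6]
force: [0.7, 0.2, 0.7]
gripper_width: 68.6
gripper_force: 0.0
```

apply_moves:
  deltas:
    - [0,0,0,0,0.5]
    - [0,0,0,0,0.5]
    - [0,0,0,0,0.5]

```text
time_s: 30.1
ee_pos: [441.8, -47.9, 197.2]
ee_rot: [180.0, 0.0, 93.6]
force: [-0.3, -0.8, 0.1]
gripper_width: 68.4
gripper_force: 0.0
```

```bash
python3 look.py w10
```

```text
[441.75807747 -47.85557677 197.20307846] [1.79955590e+02 1.12211665e-02 9.35539639e+01]
otsu 107.0
green62 px [423. 209.] ellipse ctr [616.  -65.3] size [42.7 47.2] togo [-28.2 172.8]
green62 px [256. 179.] ellipse ctr [440.4 -43.8] size [22.3 23.9] togo [ 4.1 -1.1]
green62 px [432. 152.] ellipse ctr [612.1  -6.3] size [33.7 37.4] togo [ 30.9 172.6]
green62 px [455.  14.] ellipse ctr [605.4 115. ] size [19.8 16.6] togo [152.4 173.4]
top px [425. 210.] ellipse ctr [625.1 -70.2] size [43.8 43.6] togo [-33.6 181.6]
top px [256. 179.] ellipse ctr [440.6 -47.2] size [23.2 23.8] togo [ 0.7 -1.1]
top px [434. 153.] ellipse ctr [620.9  -8.1] size [34.9 34. ] togo [ 28.6 181.3]
top px [458.  13.] ellipse ctr [614.1 119.2] size [15.5 16.1] togo [156.1 182.4]
mark px [418.  88.] ellipse ctr [610.4  54.9] size [50.1 48.3] togo [ 92.1 174.7]
```

apply_moves:
  deltas:
    - [0.001,-0.0015,0.045,0,0.5]
    - [0.001,-0.0015,0.09,0,0.4]
    - [0.001,-0.0015,0.135,0,0.4]
    - [0.001,-0.0015,0.17,0,0.3]
    - [0.001,-0.0015,0.187,0,0.3]
  grip_force: 25

```text
time_s: 30.65
ee_pos: [437.5, -46.6, 7.0]
ee_rot: [-179.7, -0.1, 93.6]
force: [-0.5, -0.5, 0.3]
gripper_width: 59.6
gripper_force: 0.0
```

apply_moves:
  deltas:
    - [0,0,0,0,0.1]
    - [0,0,0,0,-0.1]
    - [0,0,0,0,-0.3]
    - [0,0,0,0,-0.6]
    - [0,0,0,0,-1]

```text
time_s: 31.15
ee_pos: [439.8, -46.9, 11.2]
ee_rot: [179.8, 0.0, 93.6]
force: [0.9, 0.4, 3.2]
gripper_width: 24.5
gripper_force: 25.0
```

apply_moves:
  deltas:
    - [0,0,0,0,-1]
    - [0,0,0,0,-1]
    - [0,0,0,0,-1]

```text
time_s: 31.45
ee_pos: [439.8, -46.9, 11.1]
ee_rot: [179.8, 0.0, 93.6]
force: [0.2, 0.4, 6.8]
gripper_width: 24.5
gripper_force: 25.0
```

apply_moves:
  deltas:
    - [0,0,-0.01,0,-1]
    - [0,0,-0.04,0,-1]
    - [0,0,-0.075,0,-1]
    - [0,0,-0.11,0,-1]
    - [0,0,-0.13,0,-1]

```text
time_s: 31.95
ee_pos: [439.3, -46.9, 143.0]
ee_rot: [179.8, 0.0, 93.6]
force: [0.2, 0.2, -1.7]
gripper_width: 24.4
gripper_force: 25.0
```

apply_moves:
  deltas:
    - [0.013,0.025,0,0,-1]
    - [0.032,0.062,0,0,-1]
    - [0.052,0.1,0,0,-1]
    - [0.071,0.136,0,0,-1]
    - [0.085,0.163,0,0,-1]

```text
time_s: 32.45
ee_pos: [597.4, 49.5, 140.1]
ee_rot: [-180.0, -0.0, 93.6]
force: [-0.1, -1.4, -1.1]
gripper_width: 24.5
gripper_force: 25.0
```

apply_moves:
  deltas:
    - [0.006,0.012,0,0,-1]
    - [0.006,0.012,0,0,-1]
    - [0.006,0.012,0,0,-1]
    - [0.006,0.012,0,0,-1]
    - [0.006,0.012,0,0,-1]

```text
time_s: 32.95
ee_pos: [606.7, 54.1, 140.4]
ee_rot: [-180.0, 0.0, 93.5]
force: [-1.2, -0.3, -1.2]
gripper_width: 24.6
gripper_force: 25.0
```

```bash
python3 look.py w11
```

```text
[606.68837345  54.1017716  140.44877304] [-1.79965325e+02  1.31317761e-02  9.35028096e+01]
otsu 112.0
green62 px [261. 318.] ellipse ctr [617.2 -63. ] size [43.9 32.6] togo [-117.5    3.3]
green62 px [257. 262.] ellipse ctr [610.2  -3.8] size [47.  28.8] togo [-58.   -0.1]
green62 px [262. 125.] ellipse ctr [606.9 115.9] size [14.2 14.9] togo [61.7  4. ]
top px [261. 319.] ellipse ctr [618.1 -73.4] size [44.  34.1] togo [-127.9    3.6]
top px [257. 265.] ellipse ctr [610.8 -13.7] size [46.4 19.9] togo [-67.9  -0.1]
top px [262. 125.] ellipse ctr [607.1 115. ] size [14.9 15.6] togo [60.7  4.2]
mark px [432. 331.] ellipse ctr [ 818.1 -108.1] size [77.4 55.1] togo [-174.8  201.1]
mark px [260. 184.] ellipse ctr [609.6  54.6] size [49.8 49.3] togo [0.3 3. ]
mark px [260. 122.] ellipse ctr [606.  114.8] size [49.8 49.5] togo [60.6  3. ]
mark px [469.  95.] ellipse ctr [794.7 150.6] size [59.5 59.2] togo [ 84.9 193.6]
```

apply_moves:
  deltas:
    - [0.0005,0.002,0.03,0,-1]
    - [0.0005,0.002,0.065,0,-1]
    - [0.0005,0.002,0.09,0,-1]
    - [0.0005,0.002,0.106,0,-1]
    - [0.0005,0.002,0.112,0,-1]

```text
time_s: 33.5
ee_pos: [608.1, 55.0, 26.5]
ee_rot: [-179.8, 0.0, 93.5]
force: [-1.0, 0.4, -1.4]
gripper_width: 24.4
gripper_force: 25.0
```

apply_moves:
  deltas:
    - [0,0,0.001,0,-1]
    - [0,0,0.002,0,-1]
    - [0,0,0.003,0,-1]
    - [0,0,0.004,0,-1]
    - [0,0,0.005,0,-1]

```text
time_s: 34.0
ee_pos: [610.1, 55.5, 23.7]
ee_rot: [179.9, 0.0, 93.6]
force: [0.6, -0.0, -1.6]
gripper_width: 24.5
gripper_force: 25.0
```

apply_moves:
  deltas:
    - [0,0,0.0003,0,-1]
    - [0,0,0.0006,0,-1]
    - [0,0,0.0006,0,-1]
    - [0,0,0.0006,0,-1]

```text
time_s: 34.4
ee_pos: [610.0, 55.5, 23.2]
ee_rot: [180.0, 0.0, 93.5]
force: [-2.5, -0.3, 4.4]
gripper_width: 24.4
gripper_force: 25.0
```

Contact. I'll release, rise clear, and back off toward -y and -x so the top camera can see.

apply_moves:
  deltas:
    - [0,0,-0.0002,0,-0.5]
    - [0,0,-0.0003,0,-0.2]
    - [0,0,-0.0003,0,0]
    - [0,0,-0.0003,0,0.2]
    - [0,0,-0.0003,0,0.3]

```text
time_s: 34.9
ee_pos: [609.7, 55.5, 22.5]
ee_rot: [-180.0, 0.0, 93.5]
force: [-0.3, 0.1, -0.9]
gripper_width: 53.7
gripper_force: 0.0
```

apply_moves:
  deltas:
    - [0,0,0,0,0.3]
    - [0,0,-0.02,0,0.3]
    - [0,0,-0.06,0,0.3]
    - [0,0,-0.11,0,0.3]
    - [0,0,-0.16,0,0.5]

```text
time_s: 35.4
ee_pos: [609.3, 55.5, 184.1]
ee_rot: [-179.9, 0.0, 93.6]
force: [0.7, 0.3, 0.5]
gripper_width: 65.0
gripper_force: 0.0
```

apply_moves:
  deltas:
    - [-0.025,-0.04,-0.02,0,0.5]
    - [-0.05,-0.08,-0.03,0,0.5]
    - [-0.06,-0.12,-0.03,0,0.5]
    - [-0.06,-0.16,-0.03,0,0.5]
    - [-0.06,-0.2,-0.03,0,0.5]

```text
time_s: 35.9
ee_pos: [412.1, -17.2, 212.8]
ee_rot: [180.0, 0.0, 93.5]
force: [0.5, -0.2, -0.0]
gripper_width: 68.6
gripper_force: 0.0
```

apply_moves:
  deltas:
    - [0,-0.03,0,0,0.5]
    - [0,-0.03,0,0,0.5]
    - [0,-0.03,0,0,0.5]

```text
time_s: 36.2
ee_pos: [384.2, -18.7, 213.3]
ee_rot: [179.9, 0.0, 93.5]
force: [0.2, 0.5, -0.2]
gripper_width: 68.4
gripper_force: 0.0
```

Run:
```python
from h import *
s=env.state();t=cams.grab_frame('top');S=cams.grab_frame('scene')
print(s['time_s'],s['ee_pos'])
cv2.imwrite('pics/fin.png',np.hstack([cv2.resize(t[90:250,160:460],(400,213*1)),cv2.resize(S[150:300,70:352],(400,213))]))
C=cam('top');H=hsv(t)
for c in blobs(green(t),10):print('g',ray(C,cv2.minEnclosingCircle(c)[0],62).round(1))
w=cv2.inRange(H,(0,0,150),(179,70,255))
for c in blobs(w,200):
    x,y,_,_=cv2.boundingRect(c)
    if x>340 and 120<y<260: print('plate',rect(C,c,10))
for c in blobs(w,60):
    if 110<cv2.boundingRect(c)[1]<145: print('mark',ray(C,cv2.minEnclosingCircle(c)[0],12).round(1))
```

```text
36.2 [384.24302708 -18.68154448 213.33991626]
g [[606.9 115.9]]
g [[608.7  56. ]]
g [[612.   -5.2]]
g [[615.5 -64.7]]
plate [ 465.6 -359.1  149.4  129.5   13.1]
mark [[612.3  -3.3]]
mark [[605.8 116.2]]
mark [[609.1  56.2]]
```

View pics/fin.png

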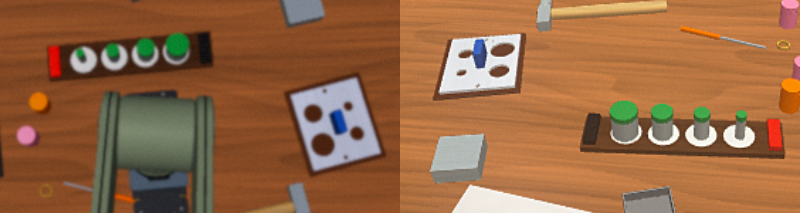

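All four punches stand upright on their marks, thinnest at the red stop, within about 2 mm. The plate lies flat on the pad within 1 mm of centre.

```bash
python3 -c "
from workcell import env
print(env.job_done())"
```

```text
the job is handed in; nothing more can be done
None
```

The job is handed in at about 36 s: the guide plate lies flat on the pad within about 1 mm of centre, and the four punches stand upright on their marks within about 2 mm, thinnest at the red stop and thickest at the black; no verdict came back.

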